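Hand over the turn on the game timer

ROBOT

A 7-joint arm with a two-finger parallel gripper is mounted at the origin on the work surface. World frame = base frame: x ahead of the robot, y to its left, z up, the work surface at z = 0. Lengths are in m, angles in rad, forces in N, time in s.
With the tool pointing down it reaches from about 0.4 to 0.85 m from the base axis. Payload 10.4 kg.
Tool frame: the origin (TCP) lies at the very end of the fingers, on their centre line; the grasp point (between the pads) lies 19 mm behind it; z points along the fingers, y is the direction in which the jaws open and shut (so a half turn about z gives the same grasp; the last joint's range is limited). The gripper opens to 85 mm and grips with 20 to 120 N. Pads are 22 mm wide; open, the fingers measure 114 mm over their backs; the gripper's body (76 mm by 85 mm) begins 54 mm behind the grasp point. The pads swing forward as they close: fully open they stand 13 mm farther back than shut.
Start: joints at [1.097, 0.332, -0.065, 1.46, 0.022, 1.35, -0.088], TCP at [0.272, -0.563, 0.231] pointing down, gripper open.
Joint ranges: [-2.6, 2.6], [-0.5, 2.12], [-1.47, 1.34], [0.16, 2.42], [-1.27, 4.41], [0.06, 2.06], [-2.6, 2.6]. Speed limits (rad/s): [2.22, 2.22, 2.79, 2.79, 3.14, 3.14, 3.14].

INTERFACE

Orientations are given as a unit quaternion [x, y, z, w].
In Python, from workcell import manip gives the robot as it stands.
- The arm moves only by the tool arm_command, never from a script. Its arguments are lists of equal length, an entry for each row: "slide": the shift along the tool's x, y, z in mm, a list of three; "turn": the turn about the tool's z in degrees; "grip": the closure, from 0 (fully open) to 1 (shut). In form: {"slide": [[tx, ty, tz], ...], "turn": [turn, ...], "grip": [grip, ...]}. A call has 1 to 10 rows; each row shifts and turns the commanded pose from where the row before left it, along the tool's axes as they then stand; what a row does not reach is not made up. A row lasts 1/12 s, in which the tool goes at most 41.7 mm and 7.16 degrees, less where a joint would pass 70% of its speed; a pose out of reach is approached as far as the arm can. A call with a gripper value outside its range is refused whole. The fingers move at their own pace and stop on an object; "newtons" is the grip in N (left out, the last holds). Time passes only in rows, so rows that do not move let the fingers close. It gives the time, the measured TCP pose, the force and the opening at its end, in the units of the state.
- manip.get_obs(): the state, without advancing time (a new reading comes with each control period).
- manip.camera(name): name is "scene" or "top"; returns the picture (400x640x3 uint8, blue, green, red); there is no depth.
- manip.camera_info(name): a dict with "fx", "fy", "cx", "cy" (pixels), "rvec" (rotation vector, rad) and "tvec" (3), from world to camera coordinates, as OpenCV has them. Camera axes: x right, y down, z forward; pixel columns grow to the right and rows downward; lengths in m; the calibration is good to about 2 mm. A picture is of the moment at which its call begins. camera_info takes no time and is no camera call.
- manip.hand_in(): hands the job in, once; it reports no verdict.
Trained networks look in the newest picture that a camera, given by its name, has taken for a name from the list of things; names that differ only in an ending like _2 or _b are one class to them, and where a whole thing is asked for, a point or a joint stands for the part that bears it (a point fixed in the world has none). Each returns a list of dicts, best first, with "score" (0 to 1); they miss things now and then, are a little off and sometimes report something else, mostly with a low value. They report only what shows in the picture. A call takes as long as a camera call.
- manip.cut_out(target, camera): "pixels" (400x640 bool, what is visible of it).
- manip.tip_of(target, camera): "xyz" ([x, y, z] in m, in the coordinates of the camera as it stood for that picture, good to about 4 mm: a listed point, or the origin of a listed thing).
The state is a dict: "clock": time; "joint_pos": joint angles; "joint_velocities": joint speeds; "tau": joint torques, N m; "position": TCP position; "ee_rot": TCP orientation; "ft_force": force on the tool from outside, world axes, zero at the start; "torque": the same for the moment, N m; "grip_width": opening from 0.0 (shut) to 1.0 (fully open).
Only numpy, scipy, OpenCV 4.12 (cv2) and the standard library are available. Lean on these libraries where they do the work, as an engineer would, in place of code of your own. Each camera call takes 0.05 s, during which the arm holds its last target.

TASK

White has just moved: switch the game timer on by pushing its orange toggle all the way over towards the buttons, then gently press the white button well down with the fingertips, let it come back up and withdraw. Do not press the black button, the red reset button or the dispenser's pump, and leave everything else on the table where it is.

Things in the scene. Friction and masses are not known exactly. Their poses are not given: they have to be found in the camera images.
- timer: Teal plastic game timer fixed to the table, 130 (x) by 230 (y) by 45 mm high; origin: centre of its underside. Its x axis points from the toggle side (nearer the robot) to the row of buttons; yaw within 0.4 rad of world. In its frame: toggle pivot x -30 mm, y 0; red button x +35, y 0; white and black buttons x +35, y +80 and -80, either way round. Two flat blank screens flank the toggle.
- toggle (a joint): Toggle switch of the timer: 0 rad = leaning away from the buttons (off), 1.0 rad = leaning fully towards the buttons (on, its far stop), upright at 0.5. The tip is weighted: once pushed past upright (beyond about 0.6) it falls over to the far stop by itself and stays there. Starts at 0.
- toggle_tip (a point): Centre of the orange ball, 18 mm across, at the tip of the toggle lever (a 9 mm steel stick); 40 mm from the pivot, which is 59 mm above the table. It swings in the timer's x-z plane, over a grey block 44 by 34 mm whose top is 57 mm above the table. A push of about 1 N at the ball moves it.
- btn_white_top (a point): White player button on the timer, 32 mm across. Its origin is the centre of the button's top face, which moves with it. Unpressed, it is 69 mm above the table.
- btn_white (a joint): Travel of the white button: 0 m = up, 0.008 m = fully down; a spring returns it (about 5 N when fully down).
- btn_black_top (a point): Black player button, same size as the white one; to be left alone. Its origin is the centre of the button's top face, which moves with it.
- btn_black (a joint): Travel of the black button: 0 m = up, 0.008 m = fully down; a spring returns it (about 5 N when fully down).
- btn_reset_top (a point): Red reset button, 22 mm across, midway between the two player buttons; to be left alone. Its origin is the centre of the button's top face, which moves with it.
- btn_reset (a joint): Travel of the red reset button: 0 m = up, 0.008 m = fully down; a spring returns it (about 5 N when fully down).
- dispenser: Loose empty stainless push-pump dispenser, 68 mm across, 180 mm high with its head, thin spout reaching 50 mm out at the top; origin at the centre of its underside. To be left alone.
- pump (a joint): Travel of the dispenser's pump head: 0 m = up, 0.014 = down.
- tray: Loose bamboo dice tray, 150 by 200 by 30 mm; origin at the centre of its underside.
- die_a: Loose black die, 17 mm, lying in the tray; origin at the centre of its underside.
- die_b: Second black die, the same.
- saucer: Loose white porcelain saucer, 110 mm across, 18 mm high; origin at the centre of its underside.
- glass: Loose small tea glass, 60 mm across, 85 mm high; origin at the centre of its underside.
- checker_black: Loose black checker, 36 mm across, 9 mm thick, lying flat; origin at the centre of its underside.
- checker0: White checker, 36 mm across, 9 mm thick, number 1 from the bottom in a stack of five near the table's left edge; origin at the centre of its underside.
- checker1: White checker, 36 mm across, 9 mm thick, number 2 from the bottom in a stack of five near the table's left edge; origin at the centre of its underside.
- checker2: White checker, 36 mm across, 9 mm thick, number 3 from the bottom in a stack of five near the table's left edge; origin at the centre of its underside.
- checker3: White checker, 36 mm across, 9 mm thick, number 4 from the bottom in a stack of five near the table's left edge; origin at the centre of its underside.
- checker4: White checker, 36 mm across, 9 mm thick, number 5 from the bottom in a stack of five near the table's left edge; origin at the centre of its underside.

How it is judged:
On the way, in this order (a step that is already met when the one before it is completed fails the run):
1. the toggle is pushed over to on (value of joint toggle above 0.85 rad), for 0.1 s.
2. the white button is pressed well down, with the toggle on (value of joint btn_white above 0.0045 m and value of joint toggle above 0.85 rad), for 0.05 s.
At the end, for the whole second after the job is handed in: The toggle is on (beyond 0.85 of its 1.0 rad), the white button has been pressed more than 4.5 of its 8 mm and is up again, the black and reset buttons and the pump are up, and every loose thing is within 12 mm of where it started (value of joint toggle above 0.85 rad and value of joint each of btn_white, btn_black, btn_reset below 0.001 m and value of joint pump below 0.002 m and distance of each of dispenser, tray, die_a, die_b, saucer, glass, checker_black, checker0, checker1, checker2, checker3, checker4 from where it was at the start of the episode below 0.012 m); the robot touches nothing.
It fails at once if the white button is pressed (over 2.5 mm) before the toggle is on (value of joint btn_white above 0.0025 m and value of joint toggle below 0.7 rad).
It fails at once if the black or the red reset button is pressed more than 2.5 mm, or the dispenser's pump more than 4 mm (value of joint any of btn_black, btn_reset above 0.0025 m or value of joint pump above 0.004 m).
It fails at once if the fingers press on the timer, its toggle or the white button with more than 25 N (contact force between the fingers and timer above 25 N or contact force between the fingers and btn_white above 25 N).
It fails at once if a loose thing is moved or lifted more than 12 mm from its place (distance of any of dispenser, tray, die_a, die_b, saucer, glass, checker_black, checker0, checker1, checker2, checker3, checker4 from where it was at the start of the episode above 0.012 m).
It also fails if it takes over 32 s, if anything falls off the work surface, if the arm or the gripper's body presses on something with over 40 N, if the wrist force passes 120 N, or if a joint passes its speed limit or range.

## Working session

There is one attempt and no reset: what is moved stays moved. The work goes in short steps, Python scripts to look and compute and a tool call to move; the robot and the scene stay as the last step left them, time stands still between calls to the robot, and variables do not carry over. Pictures are saved under pics/ and viewed, and the job is handed in when it is done.

Besides the shell and the picture viewer there is one more tool, called after "Emit:" in YAML: its name, and indented under it one key for each argument. arm_command: Moves the arm, as the interface text tells. Its arguments: {"type":"object","properties":{"slide":{"type":"array","items":{"type":"array","items":{"type":"number"}}},"turn":{"type":"array","items":{"type":"number"}},"grip":{"type":"array","items":{"type":"number"}},"newtons":{"type":"number"}},"required":["slide","turn","grip"]}

```bash
mkdir -p pics; ls
cat > h.py <<'E'
from workcell import manip
import numpy as np, cv2
def cam(n):
    i=manip.camera_info(n); R,_=cv2.Rodrigues(np.array(i["rvec"],float)); return i,R,np.array(i["tvec"],float).ravel()
def w(n,p):
    i,R,t=cam(n); return R.T@(np.array(p)-t)
def proj(n,P):
    i,R,t=cam(n); c=R@np.array(P)+t; return np.array([i["fx"]*c[0]/c[2]+i["cx"],i["fy"]*c[1]/c[2]+i["cy"]])
def ray(n,u,v,z):
    i,R,t=cam(n); d=R.T@np.array([(u-i["cx"])/i["fx"],(v-i["cy"])/i["fy"],1]); o=-R.T@t
    return o+d*(z-o[2])/d[2]
E
python3 - <<'E'
from h import *
for n in("scene","top"):
    im=manip.camera(n); cv2.imwrite(f"pics/{n}0.png",im)
    for t in("toggle_tip","btn_white_top","btn_black_top","btn_reset_top","timer","dispenser","tray","glass","saucer"):
        print(n,t,[(round(r["score"],2),w(n,r["xyz"]).round(3).tolist()) for r in manip.tip_of(t,n)[:2]])
o=manip.get_obs(); print({k:np.round(v,3).tolist() for k,v in o.items()})
E
```

```text
pics
scene toggle_tip [(0.55, [0.535, 0.085, 0.093]), (0.54, [0.484, -0.441, 0.006])]
scene btn_white_top [(0.49, [0.596, -0.011, 0.072])]
scene btn_black_top [(0.56, [0.632, 0.138, 0.066]), (0.29, [0.539, 0.529, 0.033])]
scene btn_reset_top []
scene timer [(0.91, [0.582, 0.068, 0.002])]
scene dispenser [(0.79, [0.506, 0.396, -0.0])]
scene tray [(0.58, [0.452, -0.468, -0.003])]
scene glass [(0.89, [0.665, 0.347, -0.0])]
scene saucer [(0.84, [0.634, -0.378, 0.004])]
top toggle_tip [(0.6, [0.533, 0.08, 0.091])]
top btn_white_top [(0.41, [0.595, -0.021, 0.067])]
top btn_black_top [(0.63, [0.634, 0.137, 0.065])]
top btn_reset_top [(0.62, [0.617, 0.059, 0.07])]
top timer [(0.56, [0.58, 0.069, -0.001])]
top dispenser [(0.56, [0.51, 0.4, -0.001])]
top tray [(0.92, [0.449, -0.466, 0.0])]
top glass [(0.62, [0.67, 0.343, -0.002])]
top saucer [(0.82, [0.634, -0.375, 0.001]), (0.35, [0.515, 0.397, -0.001])]
{'clock': 1.0, 'joint_pos': [1.097, 0.332, -0.065, 1.46, 0.022, 1.35, -0.088], 'joint_velocities': [-0.001, 0.0, -0.001, -0.0, -0.001, 0.001, -0.001], 'tau': [-0.0, -62.524, 0.049, -39.183, 0.016, 0.002, 0.0], 'position': [0.272, -0.563, 0.231], 'ee_rot': [0.975, 0.224, 0.0, 0.0], 'ft_force': [-0.02, -0.258, -0.242], 'torque': [0.011, 0.015, -0.02], 'grip_width': 1.002}
```

View pics/scene0.png

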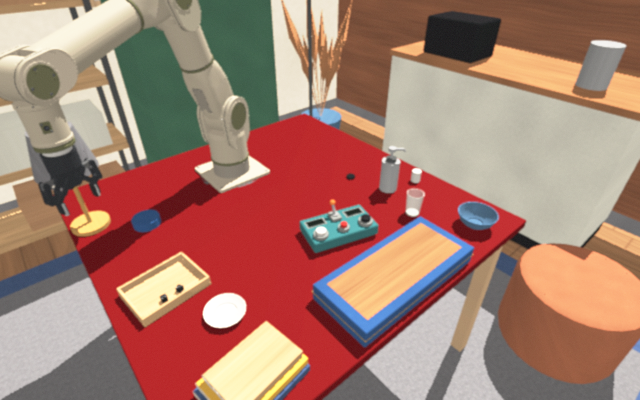

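View pics/top0.png

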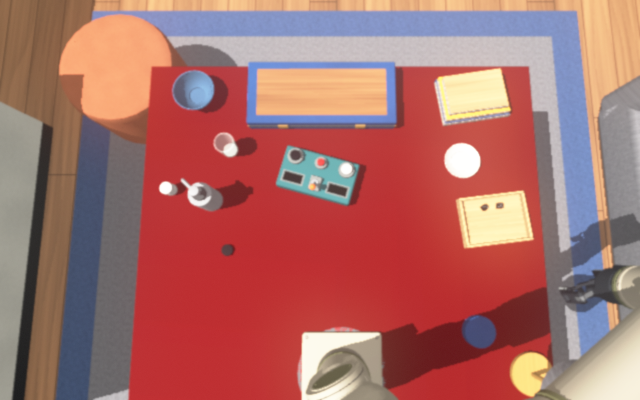

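The pictures show the teal timer at top (320,175), with black at (296,156), red at (321,161) and white at (346,170). The toggle at (316,183) leans towards the robot. The gripper is on the right at (585,290). White is on the −y side of the timer. I'll fit the timer pose and overlay it to check.

```bash
cat > fit.py <<'E'
from h import *
from scipy.optimize import least_squares
L={"tog":(-.0492,0),"w":(.035,-.08),"b":(.035,.08),"r":(.035,0),"t":(0,0)}
obs=[("tog",.535,.085),("tog",.533,.080),("w",.596,-.011),("w",.595,-.021),("b",.632,.138),("b",.634,.137),("r",.617,.059),("t",.582,.068),("t",.580,.069)]
def T(p,l): c,s=np.cos(p[2]),np.sin(p[2]); return np.array([p[0]+c*l[0]-s*l[1],p[1]+s*l[0]+c*l[1]])
f=lambda p: np.concatenate([T(p,L[k])-[x,y] for k,x,y in obs])
r=least_squares(f,[.58,.07,-.24],loss="soft_l1",f_scale=.003); P=r.x
if __name__=="__main__":
    print(P.round(4), np.abs(r.fun).max())
    for k,l in L.items(): print(k,T(P,l).round(4))
    out=[]
    for n,(u,v) in (("top",(320,175)),("scene",(340,230))):
        im=cv2.imread(f"pics/{n}0.png"); s=6
        big=cv2.resize(im[v-45:v+45,u-60:u+60],None,fx=s,fy=s,interpolation=cv2.INTER_CUBIC)
        for l,z,d in [((.035,-.08),.069,.016),((.035,.08),.069,.016),((-.0492,0),.0941,.009)]:
            pts=[proj(n,[*T(P,(l[0]+d*np.cos(a),l[1]+d*np.sin(a))),z]) for a in np.linspace(0,6.28,24)]
            q=((np.array(pts)-[u-60,v-45]+.5)*s).astype(int); cv2.polylines(big,[q],True,(0,255,0),1)
        q=((np.array([proj(n,[*T(P,(a*.065,b*.115)),.045]) for a,b in((1,1),(1,-1),(-1,-1),(-1,1))])-[u-60,v-45]+.5)*s).astype(int)
        cv2.polylines(big,[q],True,(0,255,255),1); cv2.imwrite(f"pics/{n}_fit.png",big)
E
python3 fit.py
```

```text
[ 0.5811  0.0687 -0.2455] 0.006377292824257797
tog [0.5334 0.0807]
w [ 0.5956 -0.0174]
b [0.6345 0.1378]
r [0.615  0.0602]
t [0.5811 0.0687]
```

View pics/top_fit.png

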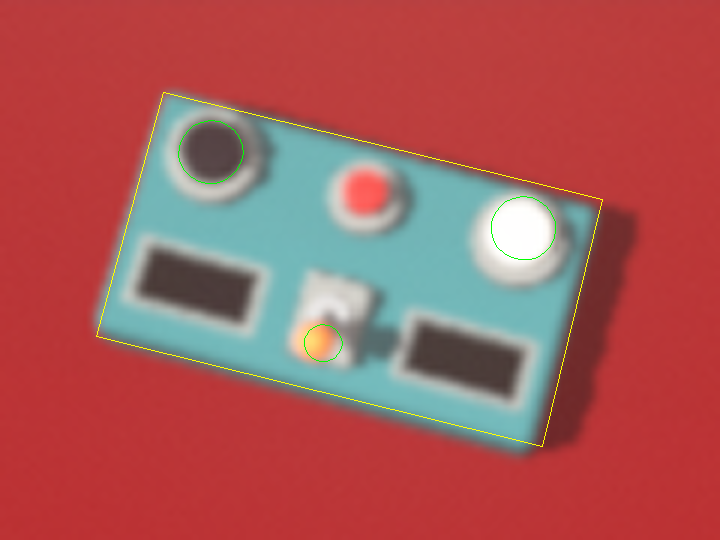

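View pics/scene_fit.png

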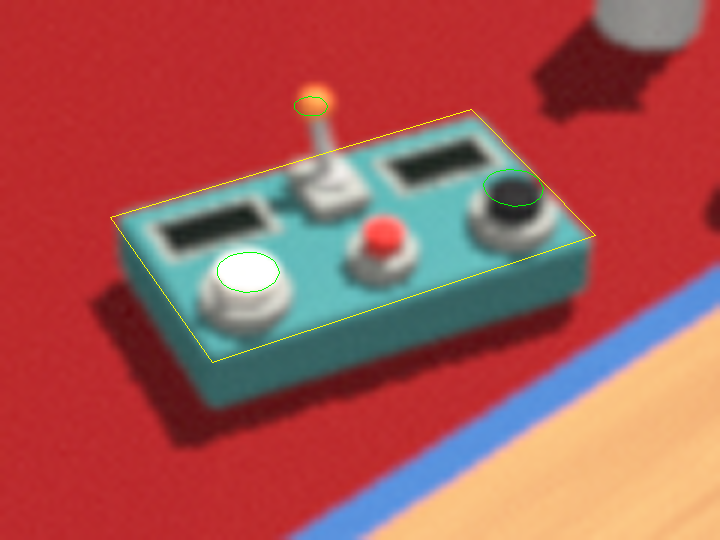

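The overlay matches the buttons and body to about 1–2 mm. The ball sits about 2 mm to timer +y of the fit. Next I shut the gripper and turn 40° to align tool x with timer x.

Emit:
arm_command:
  slide:
    - [0, 0, 0]
    - [0, 0, 0]
    - [0, 0, 0]
    - [0, 0, 0]
    - [0, 0, 0]
    - [0, 0, 0]
    - [0, 0, 0]
  turn: [6.5, 7, 7, 7, 7, 5.5, 0]
  grip: [1, 1, 1, 1, 1, 1, 1]
  newtons: 30

```text
clock: 1.58
position: [0.2724, -0.5625, 0.2314]
ee_rot: [0.992, -0.126, 0.0, 0.0]
ft_force: [0.5, 0.4, -0.2]
grip_width: 0.005
```

Emit:
arm_command:
  slide:
    - [10, -20, 0]
    - [5, -35, 0]
    - [5, -35, 0]
    - [5, -35, 0]
    - [5, -35, 0]
    - [5, -35, 0]
    - [5, -35, 0]
    - [5, -35, 0]
    - [0, -35, 0]
    - [0, -35, 0]
  turn: [0, 0, 0, 0, 0, 0, 0, 0, 0, 0]
  grip: [1, 1, 1, 1, 1, 1, 1, 1, 1, 1]

```text
clock: 2.42
position: [0.3983, -0.2471, 0.2315]
ee_rot: [0.993, -0.121, 0.0, 0.0]
ft_force: [0.6, 1.6, 0.2]
grip_width: -0.001
```

Emit:
arm_command:
  slide:
    - [0, -35, 0]
    - [0, -35, 0]
    - [0, -35, 0]
    - [0, -35, 0]
    - [0, -35, 0]
    - [0, -35, 0]
    - [0, -35, 0]
    - [0, -35, 0]
    - [0, -30, 0]
    - [0, 0, 0]
  turn: [0, 0, 0, 0, 0, 0, 0, 0, 0, 0]
  grip: [1, 1, 1, 1, 1, 1, 1, 1, 1, 1]

```text
clock: 3.25
position: [0.4743, 0.0583, 0.2318]
ee_rot: [0.993, -0.118, 0.001, -0.001]
ft_force: [-0.4, 0.6, -0.2]
grip_width: 0.002
```

```bash
cat > st.py <<'E'
from fit import *
from scipy.spatial.transform import Rotation as Ro
def st():
    o=manip.get_obs(); p=np.array(o["position"]); c,s=np.cos(P[2]),np.sin(P[2]); d=p[:2]-P[:2]
    X=Ro.from_quat(o["ee_rot"]).as_matrix()
    print("t",round(o["clock"],2),"timer mm",(1e3*np.array([c*d[0]+s*d[1],-s*d[0]+c*d[1],p[2]])).round(1),"toolx yaw",np.degrees(np.arctan2(X[1,0],X[0,0])).round(1),"vs",np.degrees(P[2]).round(1),"z",X[:,2].round(3),"f",np.round(o["ft_force"],2),"w",round(o["grip_width"],2))
if __name__=="__main__": st()
E
python3 st.py
```

```text
t 3.25 timer mm [-101.1  -36.1  231.8] toolx yaw -13.5 vs -14.1 z [ 0.001  0.002 -1.   ] f [-0.43  0.55 -0.17] w 0.0
```

Emit:
arm_command:
  slide:
    - [0, -20, 0]
    - [0, -18, 0]
    - [0, 0, 30]
    - [0, 0, 35]
    - [0, 0, 35]
    - [0, 0, 30]
    - [0, 0, 20]
    - [0, 0, 0]
    - [0, 0, 0]
  turn: [0, 0, 0, 0, 0, 0, 0, 0, 0]
  grip: [1, 1, 1, 1, 1, 1, 1, 1, 1]

```text
clock: 4.0
position: [0.4828, 0.0886, 0.0812]
ee_rot: [0.993, -0.122, -0.001, 0.0]
ft_force: [0.4, -0.3, 0.5]
grip_width: -0.003
```

```bash
cat > look.py <<'E'
import sys
from st import *
tag=sys.argv[1]; st(); ims=[]
for n,(u,v) in (("top",(320,175)),("scene",(340,220))):
    im=manip.camera(n); ims.append(cv2.resize(im[v-50:v+50,u-60:u+60],None,fx=3.3,fy=3.3,interpolation=cv2.INTER_CUBIC))
cv2.imwrite(f"pics/{tag}.png",np.hstack(ims))
E
python3 look.py a1
```

```text
t 4.0 timer mm [-100.2   -4.6   81.2] toolx yaw -14.0 vs -14.1 z [-0.001  0.    -1.   ] f [ 0.41 -0.26  0.5 ] w -0.0
```

View pics/a1.png

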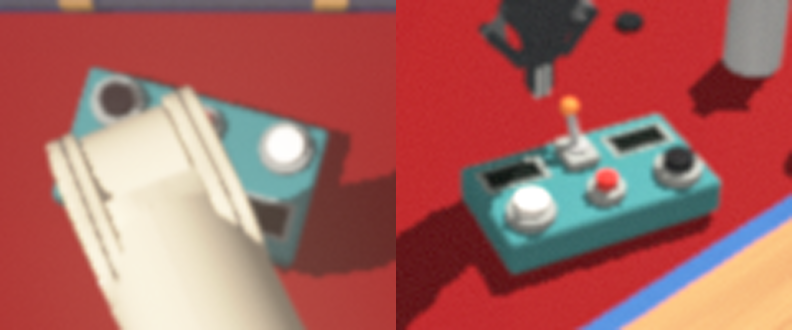

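The left view is blocked by the wrist. The right view shows the shut fingertips at (543,80) behind the ball at (570,105), with a gap between them. I'll centre on the ball in y, then approach.

Emit:
arm_command:
  slide:
    - [0, -6, 0]
    - [10, 0, 0]
    - [10, 0, 0]
    - [5, 0, 0]
    - [5, 0, 0]
    - [3, 0, 0]
    - [3, 0, 0]
    - [3, 0, 0]
    - [0, 0, 0]
  turn: [0, 0, 0, 0, 0, 0, 0, 0, 0]
  grip: [1, 1, 1, 1, 1, 1, 1, 1, 1]

```text
clock: 4.85
position: [0.5229, 0.0847, 0.0813]
ee_rot: [0.992, -0.123, 0.0, -0.0]
ft_force: [-0.5, 0.7, -0.1]
grip_width: -0.003
```

```bash
python3 look.py a2
```

```text
t 4.85 timer mm [-60.3   1.3  81.3] toolx yaw -14.2 vs -14.1 z [ 0. -0. -1.] f [-0.51  0.69 -0.1 ] w -0.0
```

View pics/a2.png

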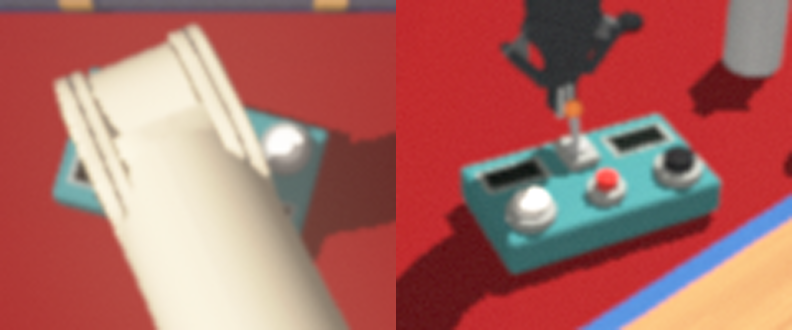

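The fingers are now touching the ball at (572,108) and lined up with it. I'll continue the push slowly.

Emit:
arm_command:
  slide:
    - [3, 0, 0]
    - [3, 0, 0]
    - [3, 0, 0]
    - [3, 0, 0]
    - [3, 0, 0]
    - [3, 0, 0]
    - [2, 0, 0]
    - [2, 0, 0]
    - [2, 0, 0]
    - [0, 0, 0]
  turn: [0, 0, 0, 0, 0, 0, 0, 0, 0, 0]
  grip: [1, 1, 1, 1, 1, 1, 1, 1, 1, 1]

```text
clock: 5.78
position: [0.5461, 0.0789, 0.0813]
ee_rot: [0.992, -0.123, 0.0, -0.0]
ft_force: [-0.6, -0.4, 0.1]
grip_width: 0.003
```

```bash
python3 look.py a3
```

```text
t 5.78 timer mm [-36.4   1.3  81.3] toolx yaw -14.2 vs -14.1 z [ 0. -0. -1.] f [-0.63 -0.43  0.12] w 0.0
```

View pics/a3.png

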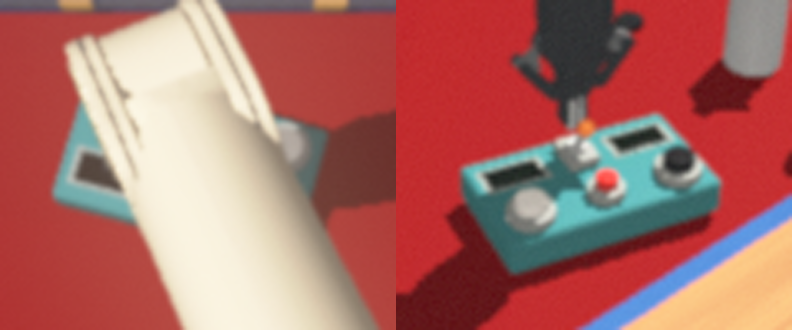

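Run:
```python
from fit import *
for a in (0,.25,.5,.7,.8,.9,1.0):
    q=proj("scene",[*T(P,(-.03+.04*np.sin(a-.5),0.0015)),.059+.04*np.cos(a-.5)]); print(a,((q-[280,170])*3.3+[396,0]).round(0))
```

```text
0 [567. 106.]
0.25 [571. 108.]
0.5 [576. 112.]
0.7 [580. 117.]
0.8 [581. 120.]
0.9 [583. 123.]
1.0 [585. 127.]
```

The ball at (587,127) matches the prediction for 1.0 rad, so the toggle is on. I'll back off, lift and go over the white button.

Emit:
arm_command:
  slide:
    - [-6, 0, 0]
    - [-8, 0, 0]
    - [0, 0, -25]
    - [0, 0, -25]
    - [0, 27, 0]
    - [20, 27, 0]
    - [20, 27, 0]
    - [25, 0, 0]
    - [20, 0, 0]
    - [0, 0, 0]
  turn: [0, 0, 0, 0, 0, 0, 0, 0, 0, 0]
  grip: [1, 1, 1, 1, 1, 1, 1, 1, 1, 1]

```text
clock: 6.72
position: [0.5965, -0.0184, 0.1311]
ee_rot: [0.992, -0.125, 0.001, -0.0]
ft_force: [-0.6, 0.9, 0.9]
grip_width: 0.001
```

```bash
python3 look.py a4
```

```text
t 6.72 timer mm [ 36.1 -80.8 131.1] toolx yaw -14.3 vs -14.1 z [ 0.001  0.    -1.   ] f [-0.58  0.86  0.86] w 0.0
```

View pics/a4.png

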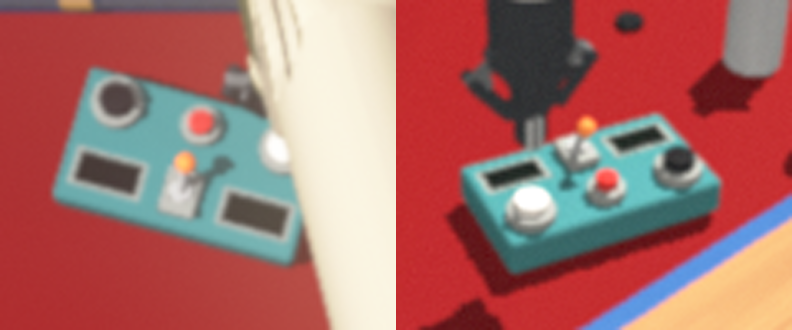

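Both views show the toggle on, with its ball at (184,161) and (587,127), and the tool above white. I'll descend.

Emit:
arm_command:
  slide:
    - [0, 0, 20]
    - [0, 0, 20]
    - [0, 0, 12]
    - [0, 0, 4]
    - [0, 0, 2]
    - [0, 0, 2]
    - [0, 0, 2]
    - [0, 0, 0]
  turn: [0, 0, 0, 0, 0, 0, 0, 0]
  grip: [1, 1, 1, 1, 1, 1, 1, 1]

```text
clock: 7.48
position: [0.595, -0.0169, 0.0698]
ee_rot: [0.992, -0.123, 0.0, 0.0]
ft_force: [-0.5, -1.0, -0.3]
grip_width: 0.004
```

Emit:
arm_command:
  slide:
    - [0, 0, 1.5]
    - [0, 0, 1.5]
    - [0, 0, 1.5]
    - [0, 0, 0]
  turn: [0, 0, 0, 0]
  grip: [1, 1, 1, 1]

```text
clock: 7.82
position: [0.5951, -0.0169, 0.065]
ee_rot: [0.992, -0.123, 0.0, -0.0]
ft_force: [0.3, -0.5, 2.6]
grip_width: -0.001
```

Emit:
arm_command:
  slide:
    - [0, 0, 1.5]
    - [0, 0, 1]
    - [0, 0, 0]
    - [0, 0, 0]
  turn: [0, 0, 0, 0]
  grip: [1, 1, 1, 1]

```text
clock: 8.15
position: [0.5951, -0.0169, 0.0626]
ee_rot: [0.992, -0.123, 0.0, -0.0]
ft_force: [2.2, -0.0, 3.8]
grip_width: 0.003
```

```bash
python3 look.py a5
```

```text
t 8.15 timer mm [ 34.4 -79.6  62.6] toolx yaw -14.2 vs -14.1 z [ 0.001  0.    -1.   ] f [ 2.24 -0.01  3.76] w 0.0
```

View pics/a5.png

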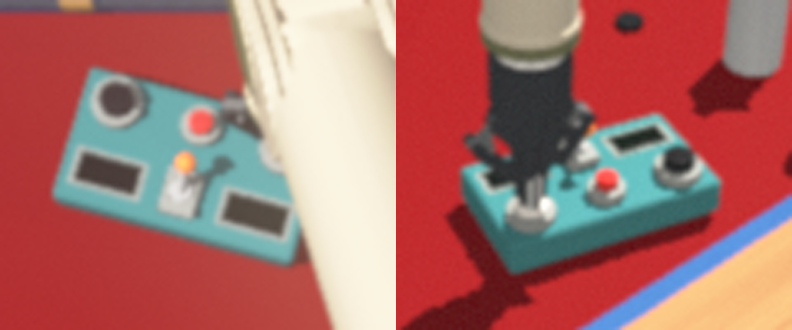

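Emit:
arm_command:
  slide:
    - [0, 0, 0.8]
    - [0, 0, 0]
    - [0, 0, 0]
  turn: [0, 0, 0]
  grip: [1, 1, 1]

```text
clock: 8.5
position: [0.5951, -0.0169, 0.0617]
ee_rot: [0.992, -0.123, 0.0, -0.0]
ft_force: [2.8, 0.3, 4.8]
grip_width: 0.003
```

The button is about 7.3 mm down at 4.8 N. I'll withdraw straight up, then back clear of the timer.

Emit:
arm_command:
  slide:
    - [0, 0, -3]
    - [0, 0, -4]
    - [0, 0, -8]
    - [0, 0, -20]
    - [0, 0, -30]
    - [0, 0, -30]
    - [0, 0, -30]
    - [0, 0, -20]
    - [0, 0, 0]
  turn: [0, 0, 0, 0, 0, 0, 0, 0, 0]
  grip: [1, 1, 1, 1, 1, 1, 1, 1, 1]

```text
clock: 9.25
position: [0.5959, -0.0166, 0.2114]
ee_rot: [0.992, -0.123, 0.003, -0.0]
ft_force: [0.1, 0.9, -0.9]
grip_width: -0.003
```

Emit:
arm_command:
  slide:
    - [0, 20, 0]
    - [0, 30, 0]
    - [0, 30, 0]
    - [0, 30, 0]
    - [0, 30, 0]
    - [0, 20, 0]
    - [0, 0, 0]
    - [0, 0, 0]
  turn: [0, 0, 0, 0, 0, 0, 0, 0]
  grip: [1, 1, 1, 1, 1, 1, 1, 1]

```text
clock: 9.92
position: [0.5544, -0.173, 0.2058]
ee_rot: [0.992, -0.125, -0.001, -0.0]
ft_force: [0.5, 1.2, 0.5]
grip_width: 0.001
```

```bash
python3 look.py a6
python3 - <<'E'
from h import *
for n in("top","scene"):
    im=manip.camera(n); cv2.imwrite(f"pics/{n}9.png",im)
    d=cv2.absdiff(im,cv2.imread(f"pics/{n}0.png")).max(2); cv2.imwrite(f"pics/{n}_diff.png",d)
    for t in("toggle_tip","btn_white_top","btn_black_top","btn_reset_top","dispenser","tray","saucer","glass","checker_black"):
        print(n,t,[(round(r["score"],2),w(n,r["xyz"]).round(3).tolist()) for r in manip.tip_of(t,n)[:1]])
E
```

```text
t 9.92 timer mm [  32.9 -241.   205.8] toolx yaw -14.3 vs -14.1 z [-0.002  0.    -1.   ] f [0.47 1.2  0.5 ] w 0.0
top toggle_tip [(0.62, [0.572, 0.069, 0.092])]
top btn_white_top [(0.44, [0.59, -0.019, 0.072])]
top btn_black_top [(0.66, [0.634, 0.133, 0.066])]
top btn_reset_top [(0.58, [0.618, 0.059, 0.068])]
top dispenser [(0.94, [0.512, 0.4, -0.004])]
top tray [(0.63, [0.448, -0.467, -0.002])]
top saucer []
top glass [(0.76, [0.667, 0.345, 0.001])]
top checker_black [(0.39, [0.357, 0.345, -0.001])]
scene toggle_tip [(0.49, [0.572, 0.075, 0.094])]
scene btn_white_top [(0.61, [0.584, 0.069, 0.0])]
scene btn_black_top [(0.51, [0.636, 0.139, 0.066])]
scene btn_reset_top [(0.36, [0.614, 0.062, 0.065])]
scene dispenser [(0.62, [0.51, 0.399, 0.001])]
scene tray []
scene saucer [(0.57, [0.634, -0.375, -0.002])]
scene glass [(0.67, [0.666, 0.348, -0.002])]
scene checker_black [(0.54, [0.351, 0.346, 0.005])]
```

View pics/a6.png

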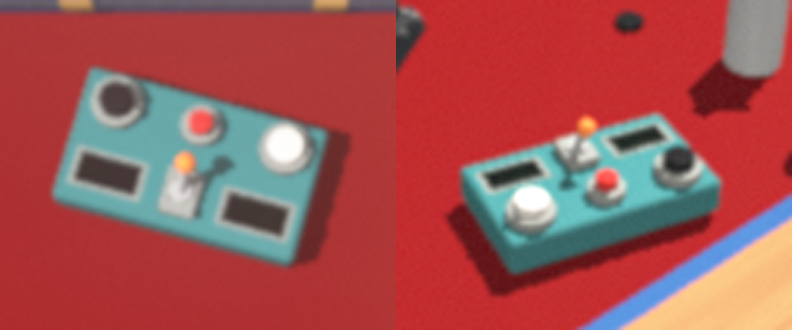

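View pics/scene9.png

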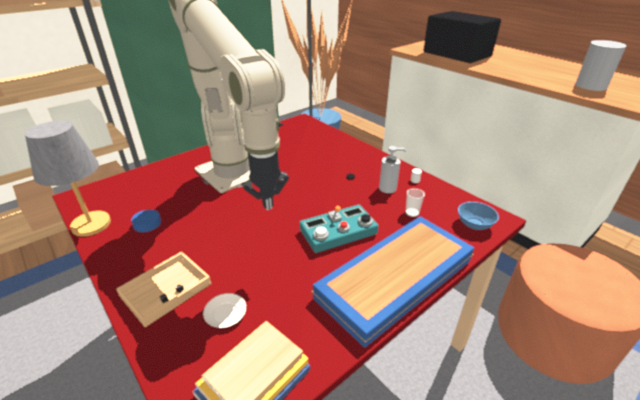

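The toggle leans towards the buttons, the white button is up, nothing on the table has shifted, and the gripper hangs clear of the timer at (268,200). I'll hand in.

```bash
python3 -c "
from workcell import manip
print(manip.hand_in())"
```

```text
the job is handed in; nothing more can be done
None
```

I pushed the toggle over to on, pressed the white button, let it come back up and withdrew. I handed the job in at about 10 s of the 32 s, and no verdict is reported.

- **Toggle:** I pushed the orange ball with the shut fingertips until it fell to its far stop. Both cameras show it there afterwards, at about x 0.572, y 0.072, z 0.093 m, which matches roughly 1.0 rad.
- **White button:** I pressed it about 7 mm down, judged from the fingertip height, with 4.8 N upward force at the bottom. There was also up to 2.8 N sideways, well below the 25 N limit. In the last pictures it is up again.
- **Everything else:** The black and red buttons look up. The dispenser, glass and black checker show no shift beyond detector noise in either camera. For the tray and saucer I had only one detection each at the end, both in place.
- **Not fully checked:** I checked the dice and the pump only by eye, and did not check the stack of white checkers separately. The arm stayed well away from all of these.
- **Checks that disagreed:** At the end the scene camera's detector placed the white button at the timer's centre on the table, which I took as a false report because the picture and the top camera both show it up. The top camera missed the saucer and the scene camera missed the tray, but the other camera found each.

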